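# Refit the banding wheel's spindle

### The arm

A 6-joint arm with a two-finger parallel gripper is mounted at the origin on the work surface. World frame = base frame: x ahead of the robot, y to its left, z up, the work surface at z = 0. Lengths are in mm, angles in rad, forces in N, time in s.
With the tool pointing down it reaches from about 275 to 1000 mm from the base axis. Payload 8.4 kg.
Tool frame: the origin (TCP) lies midway between the tips of the shut fingers; the grasp point (between the pads) lies 19 mm behind it; z points along the fingers, y is the line along which they close (so a half turn about z gives the same grasp; the last joint's range is limited). The gripper opens to 85 mm and grips with 20 to 120 N. Pads are 22 mm wide; open, the fingers measure 114 mm over their backs; the gripper's body (76 mm by 85 mm) begins 54 mm behind the grasp point. The pads swing forward as they close: fully open they stand 13 mm farther back than shut.
Start: joints at [-1.294, 0.353, 1.633, -0, 1.155, -0.002], TCP at [172, -600.869, 231.281] pointing down, gripper open.
Joint ranges: [-2.63, 2.63], [-0.92, 2.1], [0.06, 2.66], [-1.3, 4.44], [0, 2.69], [-3.02, 3.02]. Speed limits (rad/s): [2.22, 2.22, 2.79, 3.14, 3.14, 3.14].

### API

Orientations are given as [roll, pitch, yaw] about the fixed x, y, z axes, in that order (R = Rz(yaw) Ry(pitch) Rx(roll)).
In Python, from rig import r gives the robot as it stands.
- The arm moves only by the shell command python3 -m inch 'ROWS' [OPENING] [FORCE]. ROWS is JSON, a list that holds one entry, the list of rows, each a list of 6 numbers: the shift along the tool's x, y, z scaled (see below), then the turn, a rotation vector about the tool's x, y, z scaled (see below). In form: [[[tx, ty, tz, wx, wy, wz], ...]]. A call has 1 to 8 rows; each row is the pose to reach, as a shift and turn from the pose commanded when the call began, along the tool's axes at that moment, turning the shorter way round; what a row does not reach only later rows make up. The controller multiplies each number of a shift by 20 cm and each number of a turn by pi rad. A row lasts 1/12 s, in which the tool goes at most 41.7 mm and 7.16 degrees, less where a joint would pass 70% of its speed; a pose out of reach is approached as far as the arm can. A call with a number of a shift or a turn outside -1 to 1 is refused whole. A call with a gripper value outside its range is refused whole. OPENING is the gripper's target within -1 to 1 (fully open at 1, half-way at 0, shut at -1), set as the call begins (- or left out, the last holds). The fingers move at their own pace and stop on an object; FORCE is the grip in N (left out, the last holds). Time passes only in rows, so rows that repeat a pose let the fingers close. It gives the time, the measured TCP pose, the force, the opening and the grip force at its end, in the units of the state.
- r.sense(): the state, without advancing time (a new reading comes with each control period).
- r.grab_frame(name): name is "scene" or "top"; returns the picture (420x560x3 uint8, red, green, blue); there is no depth.
- r.camera_info(name): a dict with "K" (3x3 intrinsics, pixels), "distortion" ([k1, k2, p1, p2, k3] as OpenCV has them; the pictures are not rectified), "rvec" (rotation vector, rad) and "tvec" (3), from world to camera coordinates, as OpenCV has them. Camera axes: x right, y down, z forward; pixel columns grow to the right and rows downward; lengths in mm; the calibration is good to about 2 mm. A picture is of the moment at which its call begins. camera_info takes no time and is no camera call.
- r.sign_off(): hands the job in; it is judged then, once.
The state is a dict: "clock": time; "qpos": joint angles; "qvel": joint speeds; "joint_efforts": joint torques, N m; "eef_pos": TCP position; "tcp_rot": TCP orientation; "contact_force": force on the tool from outside, world axes, zero at the start; "wrist_torque": the same for the moment, N m; "opening": opening from 0.0 (shut) to 1.0 (fully open); "grasp_force": force on a finger pad.
Only numpy, scipy, OpenCV 4.12 (cv2) and the standard library are available. Lean on these libraries where they do the work, as an engineer would, in place of code of your own. Each camera call takes 0.05 s, during which the arm holds its last target. There are 200 camera calls.

### The job

Put the loose steel spindle back into the banding wheel's base, square nose up. The fit is snug and the bush plate sits a few millimetres off centre, so lean the spindle about fifteen degrees, enter the edge of its foot in the bore first and feel for the walls, and only then straighten it and ease it gently down, without forcing or dropping it, until its collar rests fully home. Then swing the keeper shut over the collar by its thumb stud, let go, and leave everything else on the bench alone.

Things in the scene. Friction and masses are not known exactly. Their poses are not given: they have to be found in the camera images.
- spindle: loose steel spindle, 0.27 kg, 98 mm tall, standing on its foot. Origin: centre of the flat round foot; z runs up it. From the foot up: round journal 14 mm across, 48 mm long; thrust collar 44 mm across, z 48 to 56 mm; round neck 14 mm across, z 56 to 62 mm; square nose 20 x 20 mm, z 62 to 98 mm, flats square to its x and y axes: grip it there. It may sit at any turn about z in the base
- base: heavy cast base of the banding wheel, screwed to the bench: bell-shaped, foot 130 mm across, neck 59 mm across, topped by a flat round bush plate, 85 mm tall in all. Origin: centre of its underside; z up. A pillar (15 mm across, 42 mm from the base's axis on its -x side, 94.5 mm tall) carries the keeper. With the spindle home its foot is 37 mm and its collar's top 93 mm above the bench
- base_top (a point): point on the base's axis level with the bush plate's flat top, 85 mm above the bench. The plate (55 mm across) holds the upright blind bore: 15 mm across (0.5 mm play all round the journal), 52 mm deep, sharp-edged, rigid. The plate was set on slotted screws: the bore's axis lies up to 6 mm off this point along each of the base's x and y, differently each time and not reported; feel for it
- keeper (a joint): keeper angle, rad: 0 shut (hard stop), tongue pointing at the base's axis and over the collar's edge; 1.7 fully open; grows anticlockwise from above. Flat steel bar 12 mm wide, 3 mm thick, 28 mm from its pivot on the tongue side and 30 mm on the tail, underside 94.5 mm above the bench (1.5 mm over a seated collar; it cannot pass a higher one). Stays where left; 1.2 N at the stud moves it
- keeper_stud (a point): thumb stud, upright, round, 10 mm across, on the keeper's tail, 26 mm from the pivot, opposite the tongue. The point is its mid height, 107.5 mm above the bench; it spans 97.5 to 117.5 mm. Keeper shut: the stud is 68 mm from the base's axis on the base's -x side; opening carries it towards the base's -y side
- wheel_head: bystander: the wheel head, an aluminium disc 200 mm in diameter, 12 mm thick, lying flat; origin under its centre
- paint_jar: bystander: a green glass jar with a black lid, 58 mm in diameter, 68 mm tall; origin under its centre
- oiler: bystander: a steel oil can, 54 mm in diameter with a thin upright spout, 105 mm tall; origin under its centre
- bowl: bystander: a white bowl, 110 mm in diameter, 45 mm tall; origin under its centre
- vase: bystander: a tall white tapered vase, 112 mm in diameter at the foot, 190 mm tall; origin under its centre
- brush_jar: bystander: a terracotta pot 76 mm in diameter full of brushes, about 250 mm tall; origin under its centre
- brush: bystander: a brush lying flat, 175 mm long; origin under its middle
- palette: bystander: a white china palette 140 x 220 mm, 18 mm tall; origin under its centre
Not all that is in view belongs to the job. Leave any red or yellow look-alike of the spindle alone.

How it is judged (in metres and radians):
On the way, in this order (a step that is already met when the one before it is completed fails the run):
1. the spindle's foot is entered edge first in the bore's mouth: its centre 1 mm or more below the rim while the spindle still leans by more than 4 degrees (z of spindle in the frame of base_top below -0.001 m and horizontal distance between spindle and base_top below 0.014 m and angle between spindle's own z axis and vertical above 0.07 rad), for 0.1 s.
2. the spindle stands upright (within 2 degrees) with its collar home on the base (within 1.5 mm) (z of spindle in the frame of base below 0.0385 m and horizontal distance between spindle and base_top below 0.01 m and angle between spindle's own z axis and vertical below 0.035 rad), for 0.2 s.
At the end, for the whole second after the job is handed in: The spindle stands upright (within 2 degrees) and still in the base's bore with its collar down on the base within 1.5 mm, the keeper is shut over the collar (within 0.2 rad of its stop), and the robot has let go (all of step 2 and linear speed of spindle below 0.02 m/s and value of joint keeper below 0.2 rad); the robot touches nothing.
It fails at once if the spindle is forced: more than 20 N between spindle and base (contact force between spindle and base above 20 N).
It fails at once if the spindle drops in the bore (faster than 0.25 m/s) (z of spindle in the frame of base_top below 0 m and horizontal distance between spindle and base_top below 0.014 m and linear speed of spindle above 0.25 m/s).
It fails at once if a bystander is shifted by more than 20 mm (distance of any of wheel_head, paint_jar, oiler, bowl, vase, brush_jar, brush, palette from where it was at the start of the episode above 0.02 m).
It also fails if it takes over 72 s, if anything falls off the work surface, if the arm or the gripper's body presses on something with over 40 N, if the wrist force passes 120 N, or if a joint passes its speed limit or range.

## Working session

There is one attempt and no reset: what is moved stays moved. The work goes in short steps, Python scripts to look and compute and a shell command to move; the robot and the scene stay as the last step left them, time stands still between calls to the robot, and variables do not carry over. Pictures are saved under pics/ and viewed, at most 10 in all, crops included, and the job is handed in when it is done.

```bash
ls; mkdir -p pics; python3 - <<'E'
from rig import r
import cv2,numpy as np
for n in("scene","top"):
    cv2.imwrite(f"pics/{n}0.png",r.grab_frame(n)[:,:,::-1]); i=r.camera_info(n)
    print(n,{k:np.round(v,4).tolist() for k,v in i.items()})
s=r.sense();print({k:np.round(v,3).tolist() for k,v in s.items()})
E
```

```text
pics
scene {'K': [[424.377, 0.0, 275.3475], [0.0, 424.377, 209.0765], [0.0, 0.0, 1.0]], 'distortion': [0.0207, 0.0, 0.0, 0.0, 0.0], 'rvec': [1.5446, 1.7634, -0.9257], 'tvec': [67.5545, -238.7328, 1740.0028]}
top {'K': [[540.2708, 0.0, 282.5491], [0.0, 540.2708, 213.4854], [0.0, 0.0, 1.0]], 'distortion': [0.0727, 0.0, 0.0, 0.0, 0.0], 'rvec': [2.1315, -2.1143, 0.213], 'tvec': [-23.772, 575.6527, 1177.212]}
{'clock': 0.1, 'qpos': [-1.294, 0.354, 1.634, -0.0, 1.155, -0.002], 'qvel': [0.001, -0.002, -0.003, -0.001, 0.0, -0.001], 'joint_efforts': [-0.0, -60.635, -34.282, 0.0, 0.004, -0.0], 'eef_pos': [171.86, -600.458, 230.634], 'tcp_rot': [-3.14, 0.0, 0.279], 'contact_force': [0.774, 0.361, 0.722], 'wrist_torque': [0.022, -0.065, -0.052], 'grasp_force': 0.0, 'opening': 0.998}
```

View pics/scene0.png

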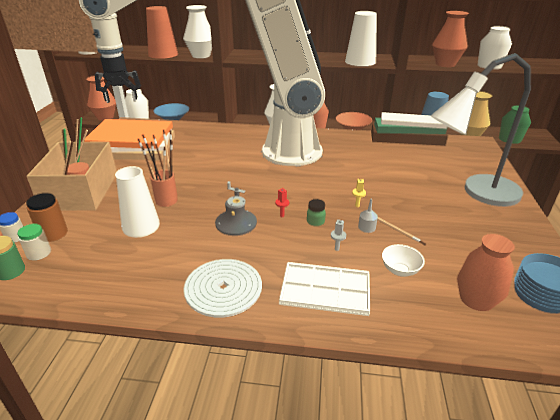

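View pics/top0.png

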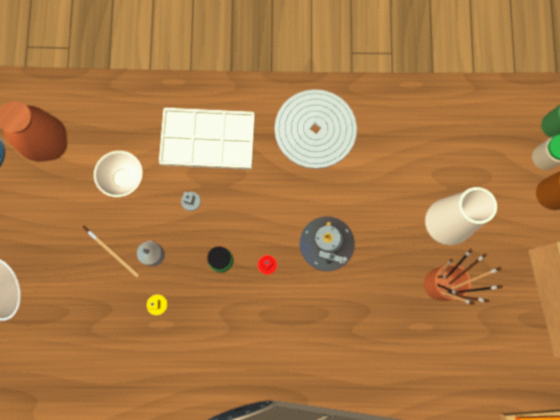

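Candidates for the spindle are the grey one (top 190,201; scene 339,234), the red (267,265; 282,202), the yellow (157,304; 359,192) and the oiler (149,253; 368,217). By description I choose the grey one. Next is one close crop of it and the base.

```bash
python3 - <<'E'
import cv2,numpy as np
t=cv2.imread("pics/top0.png");s=cv2.imread("pics/scene0.png")
z=lambda im,x,y,w,h:cv2.resize(im[y:y+h,x:x+w],(400,300),interpolation=cv2.INTER_CUBIC)
cv2.imwrite("pics/c1.png",np.vstack([np.hstack([z(t,170,186,40,30),z(t,292,211,72,54)]),np.hstack([z(s,315,210,56,42),z(s,200,178,72,54)])]))
E
```

```text
(no output)
```

View pics/c1.png

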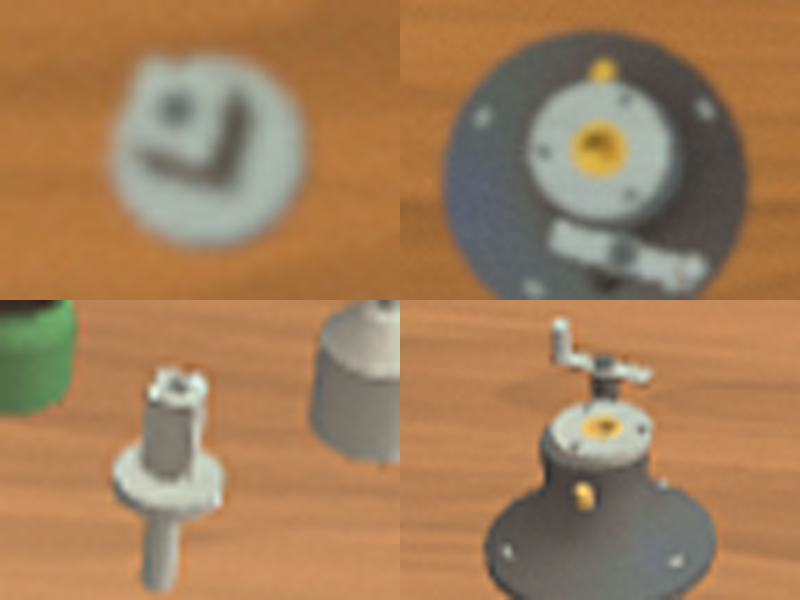

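The crop shows the grey collar with its square nose (nose dimple at top px ≈188,197) standing on a thin journal, so this is the right piece. The base's brass bore is at top px ≈(328,237). The keeper is open, with its stud at the image-right end (≈354,259).

```bash
cat > h.py <<'E'
import cv2,numpy as np
from rig import r
I={n:r.camera_info(n) for n in("scene","top")}
def ray(n,p):
    i=I[n];R=cv2.Rodrigues(np.array(i["rvec"],float))[0]
    u=cv2.undistortPoints(np.array([[p]],float),np.array(i["K"]),np.array(i["distortion"]))[0,0]
    d=R.T@np.array([u[0],u[1],1]);return -R.T@np.array(i["tvec"],float).ravel(),d/np.linalg.norm(d)
def onz(n,p,z):
    c,d=ray(n,p);return c+d*(z-c[2])/d[2]
def tri(pt,ps):
    (a,u),(b,v)=ray("top",pt),ray("scene",ps)
    t=np.linalg.lstsq(np.c_[u,-v],b-a,rcond=None)[0];p,q=a+u*t[0],b+v*t[1]
    return (p+q)/2,np.linalg.norm(p-q)
def proj(n,P):
    i=I[n];return cv2.projectPoints(np.array([P],float),np.array(i["rvec"],float),np.array(i["tvec"],float),np.array(i["K"]),np.array(i["distortion"]))[0].ravel()
E
python3 - <<'E'
from h import *
np.set_printoptions(precision=1,suppress=True)
t=cv2.imread("pics/top0.png");s=cv2.imread("pics/scene0.png")
def blobs(im,x,y,w,h,f,name):
    c=cv2.cvtColor(im[y:y+h,x:x+w],cv2.COLOR_BGR2HSV).astype(int);m=f(c[...,0],c[...,1],c[...,2]).astype(np.uint8)
    n,l,st,ce=cv2.connectedComponentsWithStats(m)
    for k in range(1,n):
        if st[k,4]>3:print(name,st[k]+[x,y,0,0,0],ce[k]+[x,y])
    return m
gold=lambda H,S,V:(H>15)&(H<32)&(S>110)&(V>90)
for n,im,b in(("top",t,(292,211,72,54)),("scene",s,(200,178,72,54))):
    blobs(im,*b,gold,n+" gold")
grey=lambda H,S,V:(S<70)&(V>110)
blobs(t,292,211,72,54,grey,"top plate");blobs(s,200,178,72,54,grey,"scene plate")
g2=lambda H,S,V:(S<90)
m=blobs(t,170,186,40,30,g2,"top sp");blobs(s,320,210,40,45,lambda H,S,V:(S<75),"scene sp")
for row in m:print("".join(".#"[v] for v in row))
print(cv2.cvtColor(t,cv2.COLOR_BGR2GRAY)[189:213,179:203])
print(cv2.cvtColor(s,cv2.COLOR_BGR2GRAY)[216:254,328:352])
E
```

```text
top gold [326 222   5   3  14] [328.1 223.1]
top gold [323 233  10  10  69] [327.4 237.5]
scene gold [233 199   7   4  19] [235.9 200.3]
scene gold [232 211   3   5  12] [232.9 212.8]
top plate [305 223   5   5   5] [307. 225.]
top plate [315 225  33  39 628] [328.9 243.2]
top plate [305 230   4   4  13] [306.4 231.6]
top plate [346 229   2   3   5] [346.4 230.2]
top plate [300 238   1   4   4] [300.  239.5]
top plate [302 247   3   7  11] [303.2 249.8]
top plate [314 261   5   4  15] [315.7 262.5]
scene plate [228 181  17  12  63] [234.5 188.2]
scene plate [227 196  18  12 157] [235.8 201.9]
scene plate [226 212  31  20 364] [243.7 222.9]
scene plate [218 222   3   3   6] [218.8 223. ]
top sp [181 192  20  19 309] [190.2 200.7]
scene sp [359 218   1  11  11] [359. 223.]
scene sp [331 220  15  31 267] [338.2 233.6]
........................................
........................................
........................................
........................................
........................................
........................................
..............###########..
[... 6520 characters left out ...]
59 158 158 158 160 150 111 127 140 168 180 155 159 159 159 159 159
  158 160 158 158 158 159]
 [157 157 155 157 157 159 139 113 128 145 171 176 154 157 157 158 157 157
  156 157 157 159 158 159]
 [154 154 156 155 155 153 145 117 126 148 174 164 155 157 156 157 157 157
  157 157 158 157 159 158]
 [157 156 158 155 156 156 157 140 138 153 170 156 154 152 153 153 152 153
  153 153 154 156 155 154]
 [158 159 159 160 159 160 160 160 154 157 157 156 155 156 156 155 154 152
  153 152 153 153 153 153]
 [159 159 157 158 159 160 159 160 160 161 159 160 158 160 158 161 161 159
  159 157 156 156 157 154]
 [155 156 156 156 158 158 156 157 157 157 158 157 158 158 159 158 158 157
  158 157 159 160 160 159]]
```

```bash
python3 - <<'E'
from h import *
np.set_printoptions(precision=1,suppress=True)
t=cv2.imread("pics/top0.png");s=cv2.imread("pics/scene0.png")
def wc(im,x0,y0,x1,y1,f):
    c=im[y0:y1,x0:x1].astype(float);w=np.clip(f(c),0,None);Y,X=np.mgrid[y0:y1,x0:x1];return np.array([(w*X).sum(),(w*Y).sum()])/w.sum()
gold=lambda c:(c[...,2]-c[...,0]-35)
bt=wc(t,320,230,337,246,gold);bs=wc(s,229,196,244,207,gold)
print("bore px",bt,bs,tri(bt,bs),onz("top",bt,85),onz("scene",bs,85))
print("nose",tri((187.1,196.5),(339.5,221.6)),onz("top",(187.1,196.5),98),onz("scene",(339.5,221.6),98))
# collar outline from top, excl. nose quadrant
m=(cv2.cvtColor(t,cv2.COLOR_BGR2HSV)[186:216,170:210,1]<90).astype(np.uint8)
k=max(cv2.findContours(m,0,cv2.CHAIN_APPROX_NONE)[0],key=len)[:,0]+[170,186]
k=k[(k-[190,201])@[1,1]>-3];A=np.c_[2*k,np.ones(len(k))];q=np.linalg.lstsq(A,(k**2).sum(1),rcond=None)[0]
print("collar",q[:2],np.sqrt(q[2]+q[:2]@q[:2]),onz("top",q[:2],54),"scene",onz("scene",(338.3,233),56),tri(q[:2],(338.3,233)))
a=onz("top",(180,200),80);b=onz("top",(200,205.2),80);print("edge dir deg",np.degrees(np.arctan2(*(b-a)[1::-1])))
# base foot outline
h=cv2.cvtColor(t,cv2.COLOR_BGR2HSV)[205:280,290:365];m=((h[...,1]<110)).astype(np.uint8)
k=max(cv2.findContours(m,0,1)[0],key=len);e=cv2.fitEllipse(k);c=np.array(e[0])+[290,205];print("foot",c,e[1],onz("top",c,5))
for n,u,p in(("pivot",99,(292+622*.18-72,211+250*.18)),("stud",117.5,(292+(690-400)*.18,211+270*.18))):print(n,p,onz("top",p,u))
print("pivot/stud scene",onz("scene",(200+(603-400)*.18,178+(360-300)*.18),99),onz("scene",(200+(560-400)*.18,178+(325-300)*.18),117.5))
print(tri((354.2,259.6),(228.8,182.5)))
print(cv2.cvtColor(t,cv2.COLOR_BGR2GRAY)[231:245,319:337])
E
```

```text
bore px [327.5 237.6] [235.8 199.5] (array([ 516.5, -119. ,   88. ]), np.float64(1.5123645470276255)) [ 516.8 -118.5   85. ] [ 512.1 -120.9   85. ]
nose (array([603.7, 191.5,  98.9]), np.float64(1.1520211612458604)) [603.9 192.2  98. ] [602.6 191.   98. ]
collar [190.4 200.6] 9.481868983001172 [604.4 192.   54. ] scene [599.7 191.1  56. ] (array([603.3, 191.1,  58.8]), np.float64(0.27342020518227245))
edge dir deg -104.31305702829297
foot [326.4 243.5] (53.41349411010742, 54.1574592590332) [ 514.7 -123.     5. ]
pivot (331.96, 256.0) [ 474.5 -126.6   99. ]
stud (344.2, 259.6) [ 464.9 -150.7  117.5]
pivot/stud scene [ 473.4 -125.9   99. ] [ 469.6 -150.   117.5]
(array([ 463.6, -162.1,  114.3]), np.float64(20.742867997024007))
[[173 175 174 174 172 175 175 175 177 175 175 175 172 174 173 174 177 175]
 [171 173 172 173 172 175 176 176 178 178 176 174 174 175 173 173 177 175]
 [170 172 173 171 171 173 174 176 174 173 172 175 176 175 176 176 175 177]
 [176 177 174 173 170 171 165 159 152 153 158 169 175 177 179 177 177 178]
 [175 178 175 177 173 166 146 122 117 125 137 159 172 181 178 179 181 180]
 [174 176 177 176 174 158 127 106 102 113 129 149 169 178 178 179 178 180]
 [168 175 177 178 173 157 133 122 120 124 129 146 167 174 179 182 179 179]
 [163 175 178 179 176 168 160 157 149 142 141 151 166 176 178 179 179 181]
 [167 180 179 176 178 176 180 176 169 158 154 156 168 179 180 179 180 183]
 [174 175 178 179 182 180 181 180 177 172 169 171 172 176 180 179 180 179]
 [176 176 175 177 175 178 180 179 177 175 176 175 176 178 177 176 176 177]
 [174 174 175 175 172 178 178 176 175 177 178 177 178 176 175 178 178 178]
 [175 172 173 174 174 173 173 174 175 175 177 175 175 175 175 176 178 175]
 [169 172 171 174 172 173 174 174 177 172 171 175 174 167 164 168 173 173]]
```

```bash
python3 -m inch '[[[0.4,-0.4,-0.3,0,0,0],[0.4,-0.4,-0.3,0,0,0],[0.4,-0.4,-0.3,0,0,0],[0.8,-0.8,-0.3,0,0,0],[0.8,-0.8,-0.3,0,0,0],[0.8,-0.8,-0.3,0,0,0],[0.8,-0.8,-0.3,0,0,0]]]' 1 40
python3 -m inch '[[[0.8,-0.8,0,0,0,0],[0.8,-0.8,0,0,0,0],[0.8,-0.8,0,0,0,0],[0.8,-0.8,0,0,0,0],[0.8,-0.8,0,0,0,0],[0.8,-0.8,0,0,0,0]]]'
python3 -m inch '[[[0.8,-0.8,0,0,0,0],[0.8,-0.8,0,0,0,0],[0.8,-0.8,0,0,0,0],[0.8,-0.8,0,0,0,0],[0.8,-0.8,0,0,0,0],[0.8,-0.8,0,0,0,0]]]'
python3 -m inch '[[[0.7,-0.8,0,0,0,0],[0.7,-0.8,0,0,0,0],[0.7,-0.8,0,0,0,0],[0.7,-0.8,0,0,0,0],[0.7,-0.8,0,0,0,0],[0.7,-0.8,0,0,0,0],[0.7,-0.8,0,0,0,0]]]'
```

```text
clock: 0.68
eef_pos: [283.4, -398.4, 291.3]
tcp_rot: [-3.14, -0.001, 0.281]
contact_force: [-0.3, -0.1, 0.1]
opening: 0.998
grasp_force: 0.0
clock: 1.18
eef_pos: [392.8, -202.0, 291.2]
tcp_rot: [-3.141, -0.001, 0.28]
contact_force: [0.1, -0.5, -0.4]
opening: 0.999
grasp_force: 0.0
clock: 1.68
eef_pos: [503.2, -3.8, 291.2]
tcp_rot: [-3.141, -0.001, 0.281]
contact_force: [-0.7, 0.2, -0.1]
opening: 0.999
grasp_force: 0.0
clock: 2.27
eef_pos: [592.5, 186.9, 290.2]
tcp_rot: [3.142, 0.001, 0.282]
contact_force: [-0.7, -0.6, 0.3]
opening: 1.004
grasp_force: 0.0
```

```bash
cat > go.py <<'E'
# print the shift (in rows' units) from the measured pose to a target TCP position / tool rpy (deg)
import sys,numpy as np
from rig import r
from scipy.spatial.transform import Rotation as Ro
def go(p,rpy):
    s=r.sense();R=Ro.from_euler("xyz",s["tcp_rot"]);T=Ro.from_euler("xyz",rpy,degrees=True)
    print("t",round(s["clock"],2),"at",np.round(s["eef_pos"],1),np.round(np.degrees(s["tcp_rot"]),1),"F",np.round(s["contact_force"],1),"row",np.round(R.inv().apply(np.array(p)-s["eef_pos"])/200,4),np.round((R.inv()*T).as_rotvec()/np.pi,4))
if __name__=="__main__": a=list(map(float,sys.argv[1:]));go(a[:3],a[3:])
E
python3 go.py 604 192 160 180 0 -14; python3 -c "
from rig import r;print(r.sense()['qpos'])"
```

```text
t 2.27 at [592.5 186.9 290.2] [1.80e+02 1.00e-01 1.61e+01] F [-0.7 -0.6  0.3] row [ 0.0631 -0.0084  0.6509] [1.000e-04 3.000e-04 1.674e-01]
[3.03170258e-01 2.99476665e-01 1.57564866e+00 1.68826291e-05
 1.26758415e+00 1.59236305e+00]
```

```bash
python3 -m inch '[[[0.063,-0.008,0.3,0,0,0.167],[0.063,-0.008,0.4,0,0,0.167],[0.063,-0.008,0.5,0,0,0.167],[0.063,-0.008,0.6,0,0,0.167],[0.063,-0.008,0.65,0,0,0.167],[0.063,-0.008,0.65,0,0,0.167],[0.063,-0.008,0.65,0,0,0.167],[0.063,-0.008,0.65,0,0,0.167]]]' >/dev/null; python3 go.py 604 192 66 180 0 -14
```

```text
t 2.93 at [604.5 189.7 162.9] [-1.799e+02 -1.000e-01 -1.390e+01] F [-0.9  0.1  0.6] row [-0.0059 -0.01    0.4843] [-0.0003 -0.0006  0.0003]
```

```bash
python3 -m inch '[[[0,-0.005,0.1,0,0,0],[0,-0.005,0.2,0,0,0],[-0.004,-0.005,0.3,0,0,0],[-0.004,-0.008,0.4,0,0,0],[-0.004,-0.008,0.44,0,0,0],[-0.004,-0.008,0.484,0,0,0],[-0.004,-0.008,0.484,0,0,0],[-0.004,-0.008,0.484,0,0,0]]]' >/dev/null; python3 go.py 604 192 66 180 0 -14; python3 - <<'E'
from h import *
s=r.grab_frame("scene")[:,:,::-1];t=r.grab_frame("top")[:,:,::-1]
cv2.imwrite("pics/g.png",np.hstack([cv2.resize(s[160:280,290:390],(500,600),interpolation=2),cv2.resize(t[165:245,160:200],(300,600),interpolation=2)]))
E
```

```text
t 3.6 at [603.8 191.9  65.4] [-180.    -0.   -14.1] F [-0.5  0.4  0.5] row [ 0.0008 -0.0006 -0.0032] [-0.0002 -0.0003 -0.0003]
```

View pics/g.png

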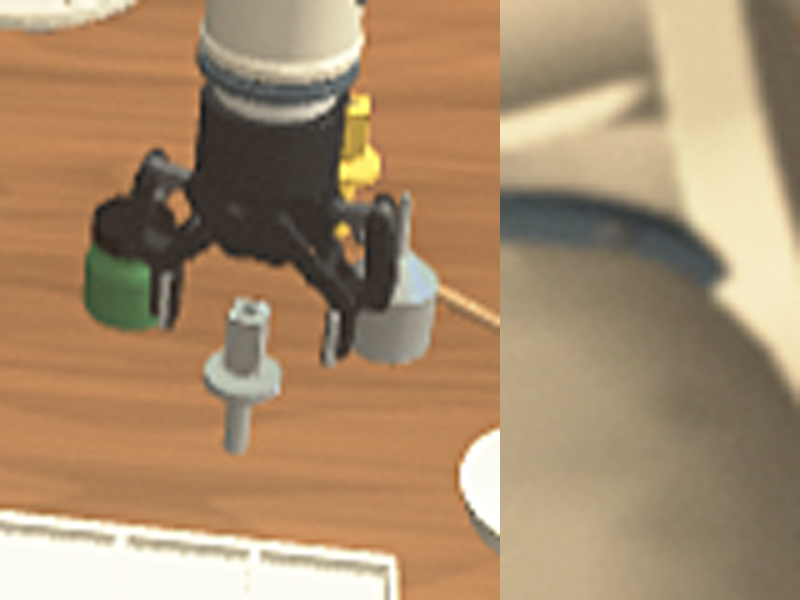

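The scene crop shows the nose (crop ≈248,325) midway between the open pads (165 and 333). Closing on it now.

```bash
python3 -m inch '[[[0,0,0,0,0,0],[0,0,0,0,0,0],[0,0,0,0,0,0],[0,0,0,0,0,0],[0,0,0,0,0,0],[0,0,0,0,0,0],[0,0,0,0,0,0],[0,0,0,0,0,0]]]' -1 60 | tail -3
python3 -m inch '[[[0,0,0,0,0,0],[0,0,0,0,0,0],[0,0,0,0,0,0],[0,0,0,0,0,0]]]'
python3 -m inch '[[[0,0,-0.05,0,0,0],[0,0,-0.1,0,0,0],[0,0,-0.2,0,0,0],[0,0,-0.3,0,0,0],[0,0,-0.4,0,0,0],[0,0,-0.4,0,0,0],[0,0,-0.4,0,0,0],[0,0,-0.4,0,0,0]]]'; python3 go.py 604 192 66 180 0 -14
```

```text
contact_force: [0.4, -1.3, 3.0]
opening: 0.228
grasp_force: 58.6
clock: 4.7
eef_pos: [603.3, 191.8, 64.7]
tcp_rot: [-3.142, -0.0, -0.246]
contact_force: [-1.0, -1.3, 5.8]
opening: 0.225
grasp_force: 58.7
clock: 5.37
eef_pos: [602.7, 191.6, 143.8]
tcp_rot: [3.141, 0.001, -0.246]
contact_force: [0.1, -0.2, -3.5]
opening: 0.229
grasp_force: 59.0
t 5.37 at [602.7 191.6 143.8] [180.    0.  -14.1] F [ 0.1 -0.2 -3.5] row [ 0.0063 -0.0036  0.3892] [ 0.0001  0.0002 -0.0005]
```

```bash
python3 go.py 550 40 220 180 0 0
```

```text
t 5.37 at [602.7 191.6 143.8] [180.    0.  -14.1] F [ 0.1 -0.2 -3.5] row [-0.0711  0.7995 -0.3805] [ 0.0001  0.0002 -0.0783]
```

```bash
python3 -m inch '[[[0,0,-0.15,0,0,0],[-0.02,0.1,-0.3,0,0,-0.02],[-0.04,0.25,-0.38,0,0,-0.04],[-0.05,0.4,-0.38,0,0,-0.06],[-0.06,0.55,-0.38,0,0,-0.078],[-0.07,0.7,-0.38,0,0,-0.078],[-0.07,0.8,-0.38,0,0,-0.078],[-0.07,0.8,-0.38,0,0,-0.078]]]' | tail -1; python3 go.py 516 -102 190 165 0 0
```

```text
grasp_force: 59.8
t 6.03 at [548.5  36.8 218.9] [179.9   0.2  -0.2] F [ 0.  -0.4 -3.3] row [-0.1599  0.6942  0.1462] [-0.0829  0.0012 -0.0008]
```

```bash
python3 -m inch '[[[-0.03,0.1,0.03,-0.01,0,0],[-0.06,0.25,0.06,-0.02,0,0],[-0.1,0.4,0.1,-0.04,0,0],[-0.13,0.55,0.146,-0.06,0,0],[-0.16,0.64,0.146,-0.075,0,0],[-0.16,0.694,0.146,-0.083,0,0],[-0.16,0.694,0.146,-0.083,0,0],[-0.16,0.694,0.146,-0.083,0,0]]]' | tail -1; python3 -m inch '[[[0,0,0,0,0,0],[0,0,0,0,0,0],[0,0,0,0,0,0]]]' | tail -1;  python3 go.py 516 -102 172 165 0 0; python3 - <<'E'
from h import *
s=r.grab_frame("scene")[:,:,::-1];t=r.grab_frame("top")[:,:,::-1];cv2.imwrite("pics/s1f.png",s);cv2.imwrite("pics/t1f.png",t)
cv2.imwrite("pics/s1.png",np.hstack([cv2.resize(s[130:235,200:270],(400,600),interpolation=2),cv2.resize(t[200:290,290:350],(400,600),interpolation=2)]))
E
```

```text
grasp_force: 59.8
grasp_force: 59.8
t 6.95 at [518.9 -98.2 191.3] [165.1  -0.   -0. ] F [ 0.2 -0.4 -3.5] row [-0.0143 -0.0066  0.098 ] [-0.0005 -0.     -0.0002]
```

View pics/s1.png

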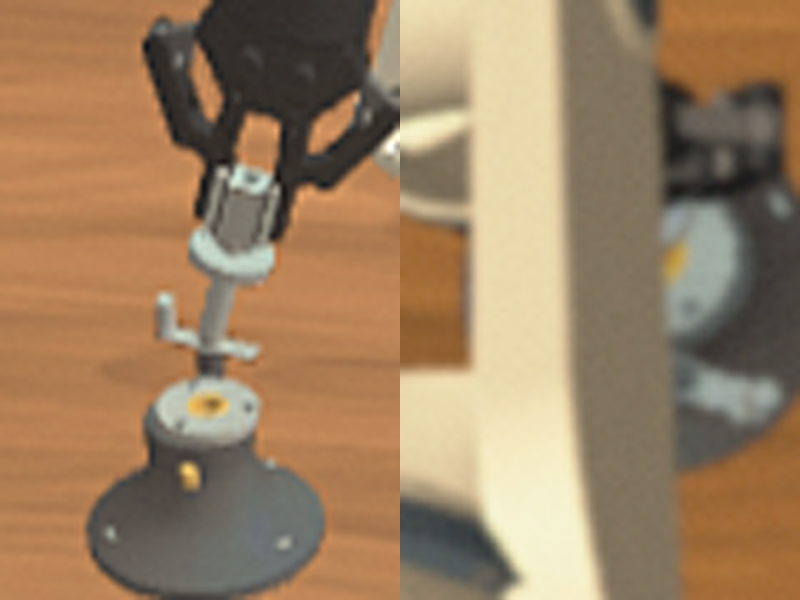

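Left panel: the leaned journal's foot is at scene px ≈(236.7,190.4), with the brass bore below it at ≈(236.2,200.7). I'll use the known foot pose to calibrate the scene camera's bias.

```bash
python3 - <<'E'
from h import *
np.set_printoptions(precision=2,suppress=True)
P=np.array(r.sense()["eef_pos"]);a=np.array([0,.2588,.9659])
print("foot",P-64.7*a,proj("scene",P-64.7*a),"collar ctr",proj("scene",P-(64.7-56)*a),"nose top",proj("scene",P+(98-64.7)*a))
for b in((516.8,-118.5,85),(513.4,-119.7,85),(512,-121,85)):print(b,proj("scene",b),proj("top",b))
s=cv2.imread("pics/s1f.png")
for o,(y0,y1,x0,x1) in {"gold":(194,208,226,246)}.items():
    print(s[y0:y1,x0:x1,2].astype(int)-s[y0:y1,x0:x1,0])
print(cv2.cvtColor(s,cv2.COLOR_BGR2GRAY)[174:194,229:246])
t=cv2.imread("pics/top0.png")[229:247,318:338].astype(int);print(t[...,2]-t[...,0])
E
```

```text
foot [ 518.77 -115.19  128.86] [236.38 188.52] collar ctr [240.32 172.91] nose top [243.4  160.66]
(516.8, -118.5, 85) [236.22 200.43] [327.46 237.58]
(513.4, -119.7, 85) [236.06 199.79] [328.02 239.11]
(512, -121, 85) [235.74 199.51] [328.61 239.74]
[[ 91  93  93  95  96  97  99  99  60   5  12   8  12  65 108 101 102 103
  100  95]
 [ 92  93  93  95  97 100 104 103  63   4  10   8  15  68 111 105 102 100
   95  89]
 [ 91  92  93  97  98  75  63  52  25   6   8   8  10  34  54  70  97 104
   99  94]
 [ 93  94  94  69  41  27  14  -3  -1   3   4   5   5   5   3  20  43  69
  105  99]
 [ 97  98  68  22   2   6   4   4  32  33  46  45  28   2   6   5   2  19
   70 105]
 [104  72  24   4   8   8   8  52 101  92 106  98  80  35   2   8   6   4
   19  83]
 [ 70  24   5   8   9   8  33 127 135 120  92  82 107 115  15   7   8   4
    4  56]
 [  4   5  10  10  10  10  40 131 136 126 106 102 119 105  20   7   9   4
   11  66]
 [ -5   9  13  11  10   8  12  69  96  92  94  77  78  40   2  10  10   8
   10  71]
 [ -1  10  13  10  10   8   7   5  22  23  34  19  -1   3   8  10  13  -1
   10  79]
[... 2593 characters left out ...]
   1  -3
   -1  -1]
 [ -3  -2  -4   0  26  82 128 146 144 142 141 142 140 122  75  23   1  -2
    0  -2]
 [ -3  -4  -5  -2  13  56 107 138 146 147 145 140 133 100  50  12  -2  -2
   -2  -4]
 [ -3  -3  -3  -2   3  24  60 100 123 136 138 123 102  62  23   1  -2  -3
   -2  -1]
 [ -3  -4  -4  -3  -3   1  19  46  71  86  88  73  53  24   6  -3  -2  -2
   -3  -2]
 [ -4  -5  -3  -4  -1  -4   1   6  15  24  23  19  12   3  -2  -4  -4  -2
   -2  -1]
 [ -2  -4  -6  -4  -4  -3  -3  -5  -2  -3  -1  -3  -2  -4  -3  -1  -2  -2
   -4  -2]
 [  3  -2  -2  -5  -3  -4  -4  -6  -4  -3  -5  -4  -4  -3  -3  -3  -2  -4
   -1  -3]
 [  8   1  -4  -3  -4  -4  -5  -5  -3  -5  -4  -5  -4  -4  -3  -3  -3  -2
   -2  -2]]
```

```bash
python3 go.py 516.2 -102.5 151.5 165 0 0
```

```text
t 7.05 at [518.8 -98.4 191.4] [165.1  -0.   -0. ] F [ 0.   0.1 -3.6] row [-0.0129 -0.0317  0.1978] [-0.0004 -0.     -0.0002]
```

```bash
python3 -m inch '[[[-0.006,-0.015,0.08,0,0,0],[-0.013,-0.032,0.14,0,0,0],[-0.013,-0.032,0.17,0,0,0],[-0.013,-0.032,0.19,0,0,0],[-0.013,-0.032,0.198,0,0,0],[-0.013,-0.032,0.198,0,0,0],[-0.013,-0.032,0.198,0,0,0],[-0.013,-0.032,0.198,0,0,0]]]' | tail -1; python3 -m inch '[[[0,0,0,0,0,0],[0,0,0,0,0,0]]]' | tail -1; python3 go.py 516.2 -102.5 146.5 165 0 0; for i in 1; do python3 -c "
from rig import r;print(r.sense()['wrist_torque'])"; done
```

```text
grasp_force: 59.8
grasp_force: 59.8
t 7.88 at [ 516.2 -102.8  151.7] [165.1  -0.   -0. ] F [-0.1 -0.  -3.2] row [-0.     -0.0082  0.0249] [-0.0003 -0.0001 -0.0003]
[0.25248016 0.01608342 0.01510403]
```

```bash
for k in 1; do python3 -m inch '[[[0,-0.0013,0.0048,0,0,0],[0,-0.0026,0.0097,0,0,0],[0,-0.0026,0.0097,0,0,0],[0,-0.0026,0.0097,0,0,0]]]'|sed -n 2,4p; done
python3 -m inch '[[[0,-0.0006,0.0024,0,0,0],[0,-0.0013,0.0048,0,0,0],[0,-0.0013,0.0048,0,0,0],[0,-0.0013,0.0048,0,0,0]]]'|sed -n 2,4p
python3 -m inch '[[[0,-0.0006,0.0024,0,0,0],[0,-0.0006,0.0024,0,0,0],[0,-0.0006,0.0024,0,0,0],[0,-0.0006,0.0024,0,0,0]]]'|sed -n 2,4p
```

```text
eef_pos: [515.9, -102.8, 149.3]
tcp_rot: [2.881, 0.0, -0.001]
contact_force: [-0.4, -0.3, -3.5]
eef_pos: [516.0, -102.8, 148.3]
tcp_rot: [2.881, 0.0, -0.001]
contact_force: [-0.6, 0.2, -3.8]
eef_pos: [516.0, -102.8, 147.9]
tcp_rot: [2.881, -0.0, -0.001]
contact_force: [0.1, -0.7, -2.7]
```

```bash

python3 -m inch '[[[0,-0.0006,0.0024,0,0,0],[0,-0.0006,0.0024,0,0,0],[0,-0.0006,0.0024,0,0,0]]]'|sed -n 2,4p
python3 -m inch '[[[0,-0.0006,0.0024,0,0,0],[0,-0.0006,0.0024,0,0,0],[0,-0.0006,0.0024,0,0,0]]]'|sed -n 2,4p
```

```text
eef_pos: [516.0, -102.8, 147.4]
tcp_rot: [2.881, 0.0, -0.001]
contact_force: [0.4, 0.5, -2.9]
eef_pos: [516.0, -102.8, 146.9]
tcp_rot: [2.881, 0.0, -0.001]
contact_force: [-0.6, 0.2, -2.7]
```

```bash

python3 -m inch '[[[0,-0.0006,0.0024,0,0,0],[0,-0.0006,0.0024,0,0,0],[0,-0.0006,0.0024,0,0,0]]]'|sed -n 2,4p
python3 -m inch '[[[0,-0.0006,0.0024,0,0,0],[0,-0.0006,0.0024,0,0,0],[0,-0.0006,0.0024,0,0,0]]]'|sed -n 2,4p
```

```text
eef_pos: [516.0, -102.8, 146.4]
tcp_rot: [2.881, -0.0, -0.001]
contact_force: [-0.1, 1.0, -3.0]
eef_pos: [516.0, -102.8, 145.9]
tcp_rot: [2.881, -0.0, -0.001]
contact_force: [0.2, -0.4, -2.9]
```

```bash

python3 -m inch '[[[0,-0.0006,0.0024,0,0,0],[0,-0.0006,0.0024,0,0,0],[0,-0.0006,0.0024,0,0,0]]]'|sed -n 2,4p
python3 -m inch '[[[0.0025,0,0,0,0,0],[0.0025,0,0,0,0,0],[0.0025,0,0,0,0,0]]]'|sed -n 2,4p
python3 -m inch '[[[0.0025,0,0,0,0,0],[0.0025,0,0,0,0,0],[0.0025,0,0,0,0,0]]]'|sed -n 2,4p
```

```text
eef_pos: [516.0, -102.9, 145.4]
tcp_rot: [2.881, -0.0, -0.001]
contact_force: [0.1, -0.6, -3.4]
eef_pos: [516.5, -102.8, 145.4]
tcp_rot: [2.881, 0.0, -0.001]
contact_force: [-0.4, 0.4, -3.2]
eef_pos: [517.0, -102.8, 145.4]
tcp_rot: [2.881, 0.0, -0.001]
contact_force: [-0.4, -0.6, -3.0]
```

```bash

python3 -m inch '[[[0.0025,0,0,0,0,0],[0.0025,0,0,0,0,0],[0.0025,0,0,0,0,0]]]'|sed -n 2,4p
python3 -m inch '[[[0.0025,0,0,0,0,0],[0.0025,0,0,0,0,0],[0.0025,0,0,0,0,0]]]'|sed -n 2,4p; python3 - <<'E'
from h import *
s=r.grab_frame("scene")[:,:,::-1]
cv2.imwrite("pics/s2.png",cv2.resize(s[150:225,195:275],(800,600),interpolation=2))
E
```

```text
eef_pos: [517.3, -102.9, 145.3]
tcp_rot: [2.881, 0.001, -0.001]
contact_force: [-0.3, 0.3, -3.2]
eef_pos: [517.6, -102.8, 145.3]
tcp_rot: [2.881, 0.001, -0.001]
contact_force: [-2.9, -0.0, -2.1]
```

View pics/s2.png

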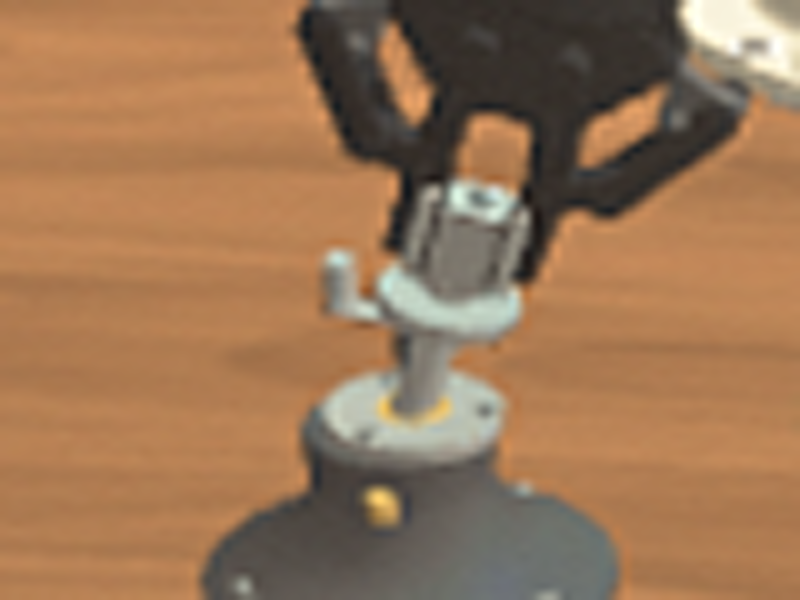

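The leaned journal stands inside the brass bush (crop ≈415,405), and the +x wall is felt at TCP x≈517.2. I'll recentre and feel the -x and y walls.

```bash

python3 -m inch '[[[-0.005,0,0,0,0,0],[-0.01,0,0,0,0,0],[-0.01,0,0,0,0,0],[-0.01,0,0,0,0,0]]]'|sed -n 2,4p
python3 -m inch '[[[-0.0025,0,0,0,0,0],[-0.0025,0,0,0,0,0],[-0.0025,0,0,0,0,0]]]'|sed -n 2,4p
```

```text
eef_pos: [516.4, -102.8, 145.6]
tcp_rot: [2.881, -0.001, -0.001]
contact_force: [0.2, -0.5, -3.7]
eef_pos: [515.8, -102.8, 145.5]
tcp_rot: [2.881, -0.001, -0.001]
contact_force: [1.4, -0.5, -3.0]
```

```bash

python3 -m inch '[[[0.0045,0,0,0,0,0],[0.0045,0,0,0,0,0],[0.0045,0,0,0,0,0]]]'|sed -n 2,4p
python3 -m inch '[[[0,-0.0024,-0.0006,0,0,0],[0,-0.0024,-0.0006,0,0,0],[0,-0.0024,-0.0006,0,0,0]]]'|sed -n 2,4p
python3 -m inch '[[[0,-0.0024,-0.0006,0,0,0],[0,-0.0024,-0.0006,0,0,0],[0,-0.0024,-0.0006,0,0,0]]]'|sed -n 2,4p
```

```text
eef_pos: [516.3, -102.8, 145.3]
tcp_rot: [2.881, 0.0, -0.001]
contact_force: [0.3, 1.0, -2.5]
eef_pos: [516.3, -102.4, 145.4]
tcp_rot: [2.881, 0.0, -0.001]
contact_force: [0.1, -0.5, -2.7]
eef_pos: [516.3, -102.1, 145.4]
tcp_rot: [2.88, 0.0, -0.001]
contact_force: [0.6, -2.8, -3.6]
```

```bash

python3 -m inch '[[[0,0.002,0.0005,0,0,0],[0,0.002,0.0005,0,0,0],[0,0.002,0.0005,0,0,0],[0,0.002,0.0005,0,0,0]]]'|sed -n 2,4p
python3 go.py 516.5 -107.8 146.6 170 0 0;python3 go.py 516.5 -113.2 147.3 175 0 0; python3 go.py 516.5 -115.9 147.5 177.5 0 0; python3 go.py 516.5 -118.7 147.55 180 0 0
```

```text
eef_pos: [516.4, -102.3, 145.4]
tcp_rot: [2.881, 0.0, -0.001]
contact_force: [0.5, -2.0, -4.0]
t 12.85 at [ 516.4 -102.3  145.4] [165.1   0.   -0. ] F [ 0.5 -2.  -4. ] row [0.0008 0.0283 0.0012] [ 0.0274  0.0001 -0.0003]
t 12.85 at [ 516.4 -102.3  145.4] [165.1   0.   -0. ] F [ 0.5 -2.  -4. ] row [0.0008 0.0553 0.0048] [ 0.0552  0.0001 -0.0003]
t 12.85 at [ 516.4 -102.3  145.4] [165.1   0.   -0. ] F [ 0.5 -2.  -4. ] row [0.0008 0.0686 0.0073] [ 0.0691  0.0001 -0.0003]
t 12.85 at [ 516.4 -102.3  145.4] [165.1   0.   -0. ] F [ 0.5 -2.  -4. ] row [0.0008 0.0822 0.0107] [ 0.083   0.0001 -0.0003]
```

```bash

python3 -m inch '[[[0,0.007,0.0003,0.007,0,0],[0,0.014,0.0006,0.014,0,0],[0,0.021,0.0009,0.021,0,0],[0,0.0283,0.0012,0.0275,0,0],[0,0.0283,0.0012,0.0275,0,0],[0,0.0283,0.0012,0.0275,0,0],[0,0.0283,0.0012,0.0275,0,0]]]'|sed -n 2,4p
python3 go.py 516.4 -107.8 146.6 170 0 0;python3 go.py 516.4 -113.2 147.3 175 0 0
```

```text
eef_pos: [516.4, -107.6, 146.6]
tcp_rot: [2.967, -0.0, -0.001]
contact_force: [0.2, -0.2, -2.8]
t 13.43 at [ 516.4 -107.6  146.6] [ 1.7e+02 -0.0e+00 -1.0e-01] F [ 0.2 -0.2 -2.8] row [0.0002 0.0008 0.0001] [ 0.0001  0.     -0.0003]
t 13.43 at [ 516.4 -107.6  146.6] [ 1.7e+02 -0.0e+00 -1.0e-01] F [ 0.2 -0.2 -2.8] row [0.0002 0.028  0.0013] [ 0.0278  0.     -0.0003]
```

```bash

python3 -m inch '[[[0,0.007,0.0003,0.007,0,0],[0,0.014,0.0006,0.014,0,0],[0,0.021,0.001,0.021,0,0],[0,0.028,0.0013,0.0278,0,0],[0,0.028,0.0013,0.0278,0,0],[0,0.028,0.0013,0.0278,0,0],[0,0.028,0.0013,0.0278,0,0]]]'|sed -n 2,4p
python3 go.py 516.4 -115.9 147.5 177.5 0 0;python3 go.py 516.4 -118.7 147.55 180 0 0
```

```text
eef_pos: [516.3, -113.1, 147.2]
tcp_rot: [3.054, 0.0, -0.001]
contact_force: [-0.0, -0.2, -2.9]
t 14.02 at [ 516.3 -113.1  147.2] [175.   0.  -0.] F [-0.  -0.2 -2.9] row [ 0.0007  0.0141 -0.0001] [ 0.014   0.0001 -0.0002]
t 14.02 at [ 516.3 -113.1  147.2] [175.   0.  -0.] F [-0.  -0.2 -2.9] row [0.0007 0.0281 0.0008] [ 0.0279  0.0001 -0.0002]
```

```bash

python3 -m inch '[[[0,0.007,0.0001,0.007,0,0],[0,0.014,0.0003,0.014,0,0],[0,0.021,0.0005,0.021,0,0],[0,0.028,0.0008,0.0279,0,0],[0,0.028,0.0008,0.0279,0,0],[0,0.028,0.0008,0.0279,0,0],[0,0.028,0.0008,0.0279,0,0]]]'|sed -n 2,4p
python3 -m inch '[[[0,0,0.005,0,0,0],[0,0,0.005,0,0,0],[0,0,0.005,0,0,0],[0,0,0.005,0,0,0]]]'|sed -n 2,4p
python3 -m inch '[[[0,0,0.005,0,0,0],[0,0,0.005,0,0,0],[0,0,0.005,0,0,0],[0,0,0.005,0,0,0]]]'|sed -n 2,4p
```

```text
eef_pos: [516.2, -118.6, 147.6]
tcp_rot: [3.141, 0.0, -0.001]
contact_force: [0.4, -0.6, -3.4]
eef_pos: [516.3, -118.7, 146.6]
tcp_rot: [-3.141, 0.0, -0.0]
contact_force: [0.3, 0.6, -3.2]
eef_pos: [516.3, -118.9, 145.6]
tcp_rot: [-3.141, 0.0, -0.001]
contact_force: [0.2, -0.3, -3.2]
```

```bash

for i in 1; do python3 -m inch '[[[0,0,0.005,0,0,0],[0,0,0.01,0,0,0],[0,0,0.015,0,0,0],[0,0,0.015,0,0,0],[0,0,0.015,0,0,0]]]'|sed -n 2,4p; done
python3 -m inch '[[[0,0,0.005,0,0,0],[0,0,0.01,0,0,0],[0,0,0.015,0,0,0],[0,0,0.015,0,0,0],[0,0,0.015,0,0,0]]]'|sed -n 2,4p; python3 -c "
from rig import r;print(r.sense()['wrist_torque'])"
```

```text
eef_pos: [516.3, -118.9, 142.5]
tcp_rot: [-3.141, 0.0, -0.001]
contact_force: [0.3, -0.3, -3.7]
eef_pos: [516.3, -118.9, 139.5]
tcp_rot: [-3.141, 0.0, -0.001]
contact_force: [-0.8, -0.7, -2.8]
[ 0.07571275  0.00099121 -0.02068361]
```

```bash

python3 -m inch '[[[0,0,0.005,0,0,0],[0,0,0.01,0,0,0],[0,0,0.015,0,0,0],[0,0,0.02,0,0,0],[0,0,0.02,0,0,0]]]'|sed -n 2,4p
python3 -m inch '[[[0,0,0.005,0,0,0],[0,0,0.01,0,0,0],[0,0,0.015,0,0,0],[0,0,0.02,0,0,0],[0,0,0.02,0,0,0]]]'|sed -n 2,4p;  python3 -c "
from rig import r;print(r.sense()['wrist_torque'])"
```

```text
eef_pos: [516.2, -118.9, 135.4]
tcp_rot: [-3.141, 0.0, -0.001]
contact_force: [-0.6, 1.2, -3.1]
eef_pos: [516.2, -118.9, 131.4]
tcp_rot: [-3.141, 0.0, -0.001]
contact_force: [-0.6, 0.1, -3.6]
[ 0.05900494 -0.07062187 -0.02717124]
```

```bash

python3 -m inch '[[[0,0,0.005,0,0,0],[0,0,0.01,0,0,0],[0,0,0.015,0,0,0],[0,0,0.02,0,0,0],[0,0,0.02,0,0,0]]]'|sed -n 2,4p
python3 -m inch '[[[0,0,0.005,0,0,0],[0,0,0.01,0,0,0],[0,0,0.015,0,0,0],[0,0,0.02,0,0,0],[0,0,0.02,0,0,0]]]'|sed -n 2,4p
```

```text
eef_pos: [516.2, -118.9, 127.4]
tcp_rot: [-3.141, 0.0, -0.001]
contact_force: [-0.6, 0.6, -2.5]
eef_pos: [516.2, -118.9, 123.4]
tcp_rot: [-3.141, 0.0, -0.001]
contact_force: [0.3, 0.0, -2.7]
```

```bash

python3 -m inch '[[[0,0,0.005,0,0,0],[0,0,0.01,0,0,0],[0,0,0.015,0,0,0],[0,0,0.015,0,0,0]]]'|sed -n 2,4p;  python3 -c "
from rig import r;print(r.sense()['wrist_torque'])"
```

```text
eef_pos: [516.2, -118.9, 120.5]
tcp_rot: [-3.141, 0.0, -0.001]
contact_force: [-0.0, 0.4, -2.7]
[ 0.07599954 -0.041182   -0.05725384]
```

Depth is about 29 mm with no wall load. About 19 mm remain.

```bash

python3 -m inch '[[[0,0,0.005,0,0,0],[0,0,0.01,0,0,0],[0,0,0.015,0,0,0],[0,0,0.02,0,0,0],[0,0,0.02,0,0,0]]]'|sed -n 2,4p
python3 -m inch '[[[0,0,0.005,0,0,0],[0,0,0.01,0,0,0],[0,0,0.015,0,0,0],[0,0,0.02,0,0,0],[0,0,0.02,0,0,0]]]'|sed -n 2,4p
```

```text
eef_pos: [516.2, -118.9, 116.4]
tcp_rot: [-3.141, 0.0, -0.001]
contact_force: [0.2, 0.0, -3.9]
eef_pos: [516.2, -118.9, 112.5]
tcp_rot: [-3.141, 0.0, -0.001]
contact_force: [0.4, 0.2, -3.0]
```

```bash

python3 -m inch '[[[0,0,0.005,0,0,0],[0,0,0.01,0,0,0],[0,0,0.015,0,0,0],[0,0,0.02,0,0,0],[0,0,0.02,0,0,0]]]'|sed -n 2,4p
python3 -m inch '[[[0,0,0.005,0,0,0],[0,0,0.01,0,0,0],[0,0,0.015,0,0,0],[0,0,0.015,0,0,0]]]'|sed -n 2,4p
```

```text
eef_pos: [516.3, -118.9, 108.4]
tcp_rot: [-3.141, 0.0, -0.001]
contact_force: [0.4, -0.2, -3.2]
eef_pos: [516.3, -118.9, 105.5]
tcp_rot: [-3.141, 0.0, -0.001]
contact_force: [-0.4, 0.5, -2.5]
```

```bash

python3 -m inch '[[[0,0,0.005,0,0,0],[0,0,0.01,0,0,0],[0,0,0.0125,0,0,0],[0,0,0.0125,0,0,0]]]'|sed -n 2,4p
python3 -m inch '[[[0,0,0.0025,0,0,0],[0,0,0.0025,0,0,0],[0,0,0.0025,0,0,0]]]'|sed -n 2,4p
python3 -m inch '[[[0,0,0.002,0,0,0],[0,0,0.002,0,0,0],[0,0,0.002,0,0,0]]]'|sed -n 2,4p
```

```text
eef_pos: [516.3, -118.9, 103.0]
tcp_rot: [-3.141, 0.0, -0.001]
contact_force: [0.1, -0.4, -3.0]
eef_pos: [516.4, -118.9, 102.7]
tcp_rot: [-3.141, 0.0, -0.001]
contact_force: [0.9, 0.7, -3.0]
eef_pos: [516.4, -118.9, 102.3]
tcp_rot: [-3.141, -0.0, -0.001]
contact_force: [0.8, -0.8, -2.7]
```

```bash

python3 -m inch '[[[0,0,0.0015,0,0,0],[0,0,0.0015,0,0,0],[0,0,0.0015,0,0,0]]]'|sed -n 2,4p
python3 -m inch '[[[0,0,0.0015,0,0,0],[0,0,0.0015,0,0,0],[0,0,0.0015,0,0,0]]]'|sed -n 2,4p
```

```text
eef_pos: [516.4, -118.9, 102.0]
tcp_rot: [-3.141, 0.0, -0.001]
contact_force: [0.0, -0.6, -3.6]
eef_pos: [516.4, -118.9, 101.8]
tcp_rot: [-3.141, -0.0, -0.001]
contact_force: [-0.7, -0.6, 0.0]
```

The collar has touched: Fz rose by about 3 N at foot height ≈37.1 mm. Releasing.

```bash

python3 -m inch '[[[0,0,0,0,0,0],[0,0,0,0,0,0],[0,0,0,0,0,0],[0,0,0,0,0,0],[0,0,0,0,0,0],[0,0,0,0,0,0],[0,0,0,0,0,0],[0,0,0,0,0,0]]]' 0 | sed -n 2,6p
python3 -m inch '[[[0,0,-0.05,0,0,0],[0,0,-0.1,0,0,0],[0,0,-0.2,0,0,0],[0,0,-0.35,0,0,0],[0,0,-0.4,0,0,0],[0,0,-0.4,0,0,0]]]' | sed -n 2,6p
python3 -m inch '[[[-0.2,0,-0.2,0,0,0],[-0.4,0,-0.4,0,0,0],[-0.6,0,-0.4,0,0,0],[-0.8,0,-0.4,0,0,0],[-0.8,0,-0.4,0,0,0],[-0.8,0,-0.4,0,0,0]]]' -1 | sed -n 2,6p
python3 - <<'E'
from h import *
s=r.grab_frame("scene")[:,:,::-1];t=r.grab_frame("top")[:,:,::-1];cv2.imwrite("pics/s3f.png",s);cv2.imwrite("pics/t3f.png",t)
cv2.imwrite("pics/s3.png",np.hstack([cv2.resize(s[160:235,200:270],(400,430),interpolation=2),cv2.resize(t[205:280,290:360],(400,430),interpolation=2)]))
E
```

```text
eef_pos: [516.4, -118.9, 101.6]
tcp_rot: [-3.141, 0.0, -0.001]
contact_force: [0.5, -0.3, -0.3]
opening: 0.5
grasp_force: 0.0
eef_pos: [518.5, -119.4, 185.3]
tcp_rot: [3.141, -0.006, -0.001]
contact_force: [0.9, -0.3, 0.4]
opening: 0.499
grasp_force: 0.0
eef_pos: [352.1, -118.4, 261.3]
tcp_rot: [-3.141, 0.002, -0.002]
contact_force: [-0.1, -0.6, -0.2]
opening: 0.004
grasp_force: 0.0
```

View pics/s3.png

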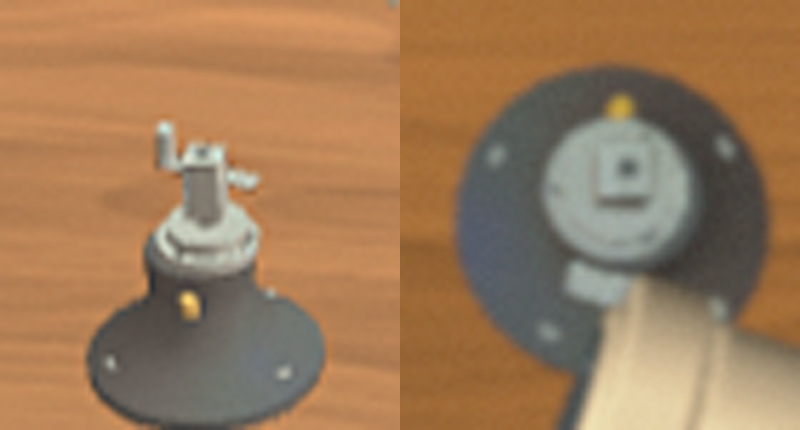

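Scene crop: the spindle stands upright with its collar flat on the plate. The stud top is at scene px ≈(228.9,182.3). In the first top picture it is at ≈(343.6,259.4).

```bash
python3 - <<'E'
from h import *
print(tri((343.6,259.4),(228.9,182.3)),onz("top",(343.6,259.4),117),onz("scene",(228.9,182.3),117))
E
python3 go.py 467 -150 160 180 0 43
```

```text
(array([ 465.574309  , -150.17030987,  115.73134671]), np.float64(0.9751340964709087)) [ 465.34197663 -149.5348743   117.        ] [ 467.60615686 -150.12812351  117.        ]
t 22.78 at [ 356.  -118.9  261.6] [-1.8e+02 -1.0e-01 -1.0e-01] F [ 0.2 -0.6  0.4] row [0.5548 0.1547 0.5084] [ 0.     -0.0003 -0.2394]
```

```bash
python3 -m inch '[[[0.1,0.03,0.06,0,0,-0.04],[0.2,0.06,0.12,0,0,-0.08],[0.3,0.09,0.2,0,0,-0.12],[0.4,0.12,0.28,0,0,-0.16],[0.5,0.15,0.36,0,0,-0.2],[0.55,0.155,0.44,0,0,-0.239],[0.55,0.155,0.508,0,0,-0.239],[0.55,0.155,0.508,0,0,-0.239]]]' -0.3 | sed -n 2,6p
python3 -m inch '[[[0,0,0,0,0,0],[0,0,0,0,0,0],[0,0,0,0,0,0]]]' >/dev/null
python3 go.py 466.5 -150 102 180 0 43
```

```text
eef_pos: [466.0, -149.3, 156.4]
tcp_rot: [-3.136, 0.002, 0.751]
contact_force: [-1.6, 0.4, -0.0]
opening: 0.351
grasp_force: 0.0
t 23.7 at [ 466.9 -150.   160.8] [ 1.80e+02 -1.00e-01  4.29e+01] F [ 0.4  0.  -0.8] row [-0.0018 -0.0013  0.2938] [ 0.0002 -0.0003 -0.0003]
```

```bash
python3 -m inch '[[[-0.002,-0.001,0.08,0,0,0],[-0.002,-0.001,0.16,0,0,0],[-0.002,-0.001,0.23,0,0,0],[-0.002,-0.001,0.27,0,0,0],[-0.002,-0.001,0.294,0,0,0],[-0.002,-0.001,0.294,0,0,0],[-0.002,-0.001,0.294,0,0,0]]]' | sed -n 2,6p
python3 - <<'E'
from h import *
s=r.grab_frame("scene")[:,:,::-1]
cv2.imwrite("pics/s4.png",cv2.resize(s[150:225,190:270],(640,600),interpolation=2))
E
for p in "459.5 -144" "450.5 -139" "444 -131" "441 -121"; do python3 go.py $p 102 180 0 43; done
```

```text
eef_pos: [466.3, -150.1, 101.8]
tcp_rot: [3.141, -0.001, 0.75]
contact_force: [0.7, 0.3, -0.3]
opening: 0.354
grasp_force: 0.0
t 24.33 at [ 466.5 -150.2  102. ] [ 1.8e+02 -1.0e-01  4.3e+01] F [ 0.1 -0.2 -1.5] row [-0.0044 -0.0463 -0.0001] [ 0.0002 -0.0003 -0.0002]
t 24.33 at [ 466.5 -150.2  102. ] [ 1.8e+02 -1.0e-01  4.3e+01] F [ 0.1 -0.2 -1.5] row [-0.0203 -0.0953 -0.0001] [ 0.0002 -0.0003 -0.0002]
t 24.33 at [ 466.5 -150.2  102. ] [ 1.8e+02 -1.0e-01  4.3e+01] F [ 0.1 -0.2 -1.5] row [-1.680e-02 -1.467e-01 -1.000e-04] [ 0.0002 -0.0003 -0.0002]
t 24.33 at [ 466.5 -150.2  102. ] [ 1.8e+02 -1.0e-01  4.3e+01] F [ 0.1 -0.2 -1.5] row [ 6.300e-03 -1.935e-01 -1.000e-04] [ 0.0002 -0.0003 -0.0002]
```

View pics/s4.png

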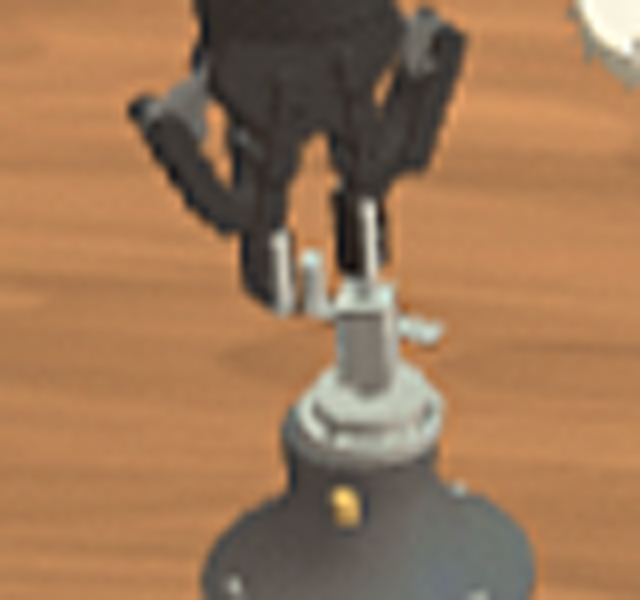

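The stud (crop ≈312,280) stands between the two pads (280 and 368). Swinging it along its arc.

```bash
python3 -m inch '[[[-0.002,-0.023,0,0,0,0],[-0.004,-0.046,0,0,0,0],[-0.012,-0.07,0,0,0,0],[-0.02,-0.095,0,0,0,0],[-0.019,-0.12,0,0,0,0],[-0.017,-0.147,0,0,0,0],[-0.017,-0.147,0,0,0,0]]]' | sed -n 2,6p
python3 -m inch '[[[0.006,-0.012,0,0,0,0],[0.012,-0.023,0,0,0,0],[0.018,-0.035,0,0,0,0],[0.018,-0.035,0,0,0,0],[0.018,-0.035,0,0,0,0]]]' | sed -n 2,6p
```

```text
eef_pos: [442.4, -129.8, 101.2]
tcp_rot: [-3.14, -0.0, 0.75]
contact_force: [-0.9, 0.2, 0.5]
opening: 0.352
grasp_force: 0.0
eef_pos: [441.1, -122.9, 101.2]
tcp_rot: [-3.141, -0.0, 0.75]
contact_force: [-0.5, -0.1, -1.1]
opening: 0.347
grasp_force: 0.0
```

```bash
for i in a; do python3 -m inch '[[[0.0068,-0.0073,0,0,0,0],[0.0068,-0.0073,0,0,0,0],[0.0068,-0.0073,0,0,0,0]]]' | sed -n 2,4p; done
python3 -m inch '[[[0.0034,-0.0037,0,0,0,0],[0.0034,-0.0037,0,0,0,0],[0.0034,-0.0037,0,0,0,0]]]' | sed -n 2,4p
python3 -m inch '[[[0.0034,-0.0037,0,0,0,0],[0.0034,-0.0037,0,0,0,0],[0.0034,-0.0037,0,0,0,0]]]' | sed -n 2,4p
```

```text
eef_pos: [441.2, -121.1, 101.2]
tcp_rot: [-3.141, -0.0, 0.75]
contact_force: [0.4, 0.7, -0.9]
eef_pos: [441.3, -120.2, 101.3]
tcp_rot: [-3.141, -0.0, 0.75]
contact_force: [0.5, -0.7, -0.1]
eef_pos: [441.5, -119.4, 101.3]
tcp_rot: [3.142, -0.001, 0.75]
contact_force: [0.5, -3.1, -0.6]
```

```bash
python3 -m inch '[[[0.0034,-0.0037,0,0,0,0],[0.0034,-0.0037,0,0,0,0],[0.0034,-0.0037,0,0,0,0]]]' | sed -n 2,4p
python3 -m inch '[[[-0.01,0.011,0,0,0,0],[-0.017,0.019,0,0,0,0],[-0.017,0.019,0,0,0,0]]]' | sed -n 2,4p
python3 -m inch '[[[0,0,-0.1,0,0,0],[0,0,-0.3,0,0,0],[0,0,-0.5,0,0,0],[0,0,-0.6,0,0,0],[-0.3,0,-0.6,0,0,0],[-0.5,0,-0.6,0,0,0],[-0.5,0,-0.6,0,0,0],[-0.5,0,-0.6,0,0,0]]]' | sed -n 2,4p
python3 -m inch '[[[-0.3,0.4,0,0,0,0],[-0.4,0.6,0,0,0,0],[-0.4,0.6,0,0,0,0],[-0.4,0.6,0,0,0,0],[-0.4,0.6,0,0,0,0]]]' | sed -n 2,4p
python3 - <<'E'
from h import *
s=r.grab_frame("scene")[:,:,::-1];t=r.grab_frame("top")[:,:,::-1]
cv2.imwrite("pics/s5.png",np.hstack([cv2.resize(s[160:235,200:270],(400,430),interpolation=2),cv2.resize(t[205:280,290:360],(400,430),interpolation=2)]))
E
```

```text
eef_pos: [441.9, -118.8, 101.4]
tcp_rot: [3.14, -0.001, 0.75]
contact_force: [1.3, -6.7, -0.8]
eef_pos: [441.1, -123.4, 101.2]
tcp_rot: [-3.14, -0.0, 0.75]
contact_force: [0.3, -0.5, 0.1]
eef_pos: [365.5, -192.7, 221.2]
tcp_rot: [-3.14, 0.0, 0.748]
contact_force: [0.1, 0.7, -1.6]
eef_pos: [392.7, -337.3, 221.0]
tcp_rot: [3.141, -0.0, 0.748]
contact_force: [-0.4, -0.5, 0.6]
```

View pics/s5.png

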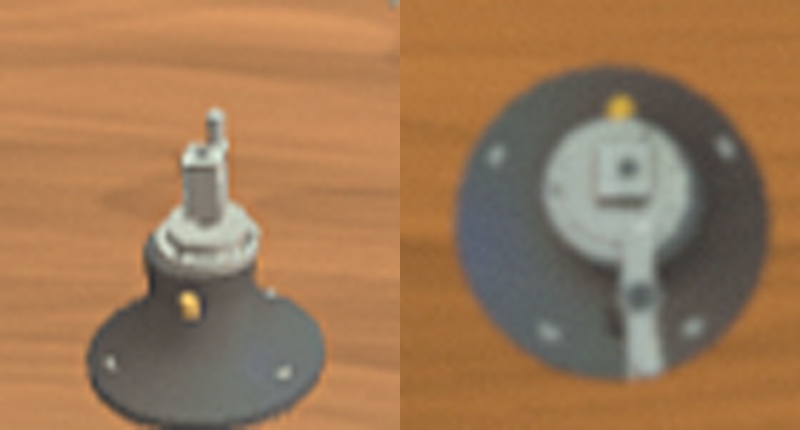

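The keeper is shut, with its tongue on the collar's edge (right crop ≈640,235), and the spindle is upright. Before handing in I'll check that the arm is clear of the brush jar.

```bash
python3 -m inch '[[[0,0,-0.2,0,0,0],[0,0,-0.4,0,0,0],[-0.1,-0.15,-0.6,0,0,0],[-0.2,-0.3,-0.6,0,0,0],[-0.2,-0.3,-0.6,0,0,0],[-0.2,-0.3,-0.6,0,0,0],[-0.2,-0.3,-0.6,0,0,0]]]' | sed -n 1,4p
python3 - <<'E'
from h import *
a=cv2.imread("pics/top0.png").astype(int);t=r.grab_frame("top")[:,:,::-1];d=(np.abs(t-a).max(2)>60).astype(np.uint8)
print("brush jar",onz("top",(445,283),60))
n,l,st,_=cv2.connectedComponentsWithStats(d);print(st[1:][st[1:,4]>15])
s=r.grab_frame("scene")[:,:,::-1];d=(np.abs(s-cv2.imread("pics/scene0.png").astype(int)).max(2)>60).astype(np.uint8)
n,l,st,_=cv2.connectedComponentsWithStats(d);print(st[1:][st[1:,4]>15])
E
```

```text
clock: 28.35
eef_pos: [321.5, -316.3, 341.1]
tcp_rot: [3.141, -0.001, 0.75]
contact_force: [1.1, -0.3, -0.0]
brush jar [ 421.85531752 -378.79254003   60.        ]
[[ 181  192   19   18  267]
 [ 324  233    9    9   66]
 [ 320  251    9    7   46]
 [ 335  256   12    5   44]
 [ 329  260    7   10   48]
 [ 426  272  134  148 9173]
 [ 223  400  157   20 1536]
 [ 424  415   18    5   47]
 [ 550  416   10    4   37]]
[[  79    0   57   86 1279]
 [ 156    0   33   59 1122]
 [ 246    0  107  114 6001]
 [  94   21    4    8   18]
 [  93   30    6    7   27]
 [  97   43   13    6   36]
 [ 159   60    6    8   18]
 [ 263   62   11   28  196]
 [  95   73   11    8   51]
 [ 294   78   21    5   45]
 [ 187   80    3   12   26]
 [  95   82   15   21  138]
 [ 175   82    4   13   32]
 [ 131   88    7   14   66]
 [ 285   94   17   16  110]
 [ 294  108   23   10  112]
 [ 228  179   12   11   59]
 [ 238  190    7    6   20]
 [ 233  197    7    5   23]
 [ 331  220   15   22  142]]
```

```bash
python3 -m inch '[[[0,0,-0.1,0,0,0],[0,0,-0.1,0,0,0],[0,0,-0.1,0,0,0],[0,0,-0.1,0,0,0]]]' | sed -n 2,4p; python3 -c "
from rig import r;print(r.sign_off())"
```

```text
eef_pos: [321.6, -317.1, 360.1]
tcp_rot: [-3.14, -0.001, 0.751]
contact_force: [0.1, 0.3, -0.3]
the job is handed in; nothing more can be done
None
```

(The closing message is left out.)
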